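# Fit the slotted hub on the gear unit's shaft

### The job

Fit the slotted hub onto the gear unit's upright shaft: pick up the hub with the long slot, turn it until the slot lines up with the shaft's flat-sided tang, and lower it over the tang until it sits fully home on the round shoulder, then let go. Leave the similar hub with the round bore where it is.

Things in the scene. Friction and masses are not known exactly. Their poses are not given: they have to be found in the camera images.
- slotted_hub: Loose plain steel block-shaped hub, 60 x 44 x 40 mm (x, y, z), 0.25 kg, standing on the desk, with a slot 38 mm (x) by 18 mm (y) right through from top to underside. Origin: centre of its underside; x runs along the slot and the 60 mm length, y across (grip on the two long outer sides, 44 mm apart), z up. A half turn about z fits as well.
- plain_hub: Loose hub of the same steel and the same outer size, 60 x 44 x 40 mm, but with a round bore 24 mm across, too small for the tang. Not to be used or moved. Origin: centre of its underside; x along its 60 mm length, z up.
- shaft_seat (a point): Centre of the round steel shoulder's top face (52 mm across, 46 mm above the desk), where the hub's underside comes to rest. From here rises the shaft's flat-sided tang, 26 mm high, 30 mm long along the point's x with round ends, 10 mm thick along y: the slot has 4 mm to spare on every side. Does not turn. z up.
- gear_unit: Gear unit fixed to the desk: grey housing 96 x 84 mm on a foot 116 x 96 mm (x, y), its top cover 42 mm and small screws 44 mm above the desk, a short round motor 32 mm thick sticking out 32 mm on its +y side; the shoulder and shaft stand at its middle. Origin: centre of its underside; x along the tang, z up. Behind it, beyond x = 0.53 m, stands a tall suction pump: come in from the front.
There are look-alikes about, which are no part of the job. What is shaped like the slotted_hub but purple is not meant.

How it is judged:
By the outcome, as a careful person would: the job done as asked, in the order asked, and still so for the second after the job is handed in, with the robot touching nothing.
It also fails if it takes over 38 s, if anything falls off the work surface, if the arm or the gripper's body presses on something with over 40 N, if the wrist force passes 120 N, or if a joint passes its speed limit or range.

### The arm

A 7-joint arm with a two-finger parallel gripper is mounted at the origin on a cart in front of the work surface, level with it; the furniture and walls round the work are solid. World frame = base frame: x ahead of the robot, y to its left, z up, the work surface at z = 0. Lengths are in m, angles in rad, forces in N, time in s.
With the tool pointing down it reaches from about 0.425 to 0.825 m from the base axis. Payload 3.6 kg.
Tool frame: the origin (TCP) lies at the very end of the fingers, on their centre line; the grasp point (between the pads) lies 19 mm behind it; x points along the fingers, z is the direction in which the jaws open and shut, and the axes are right-handed (so a half turn about x gives the same grasp; the last joint's range is limited). The gripper opens to 85 mm and grips with 20 to 120 N. Pads are 22 mm wide; open, the fingers measure 114 mm over their backs; the gripper's body (76 mm by 85 mm) begins 54 mm behind the grasp point. The pads swing forward as they close: fully open they stand 13 mm farther back than shut.
Start: joints at [-1.276, 0.615, -0.013, 1.423, 0.008, 1.103, -0.04], TCP at [0.205, 0.617, 0.231] pointing down, gripper open.
Joint ranges: [-3.12, 3.12], [-0.3, 2.06], [-1.34, 1.32], [0.26, 2.42], [-1.36, 4.5], [0.01, 1.98], [-2.84, 2.84]. Speed limits (rad/s): [2.79, 2.79, 3.14, 3.14, 3.14, 3.14, 3.14].

### API

Orientations are given as a unit quaternion [x, y, z, w].
In Python, from bench import ctrl gives the robot as it stands.
- The arm moves only by the tool play_rows, never from a script. Its argument "deltas" is a list of rows, each an object of numbers: "x", "y", "z": the shift along the world's x, y, z normalised to -1 to 1, where 1 is 0.25 m; "ax", "ay", "az": the turn, a rotation vector about the world's x, y, z normalised to -1 to 1, where 1 is pi rad; "claw": the closure, from -1 (fully open) to 1 (shut). In form: [{"x": .., "y": .., "z": .., "ax": .., "ay": .., "az": .., "claw": ..}, ...]. A call has 1 to 20 rows; each row shifts and turns the commanded pose from where the row before left it; what a row does not reach is not made up. A row lasts 1/12 s, in which the tool goes at most 41.7 mm and 7.16 degrees, less where a joint would pass 70% of its speed; a pose out of reach is approached as far as the arm can. A call with a number of a shift or a turn outside -1 to 1 is refused whole. A call with a gripper value outside its range is refused whole. The fingers move at their own pace and stop on an object; "squeeze" is the grip in N (left out, the last holds). Time passes only in rows, so rows that do not move let the fingers close. It gives the time, the measured TCP pose, the force and the opening at its end, in the units of the state.
- ctrl.state(): the state, without advancing time (a new reading comes with each control period).
- ctrl.get_image(name): name is "scene" or "top" or "wrist"; returns a dict with "image" (400x640x3 uint8, red, green, blue), "fx", "fy", "cx", "cy" (pixels), "eye" and "attitude" of the camera in the world; the wrist camera has in their place "mount" (4x4, takes a point from camera to tool coordinates, whose origin is the TCP and whose axes are the tool frame's). Camera axes: x right, y up, looking along -z (the intrinsics and any distortion apply to the point x, -y, -z); pixel columns grow to the right and rows downward; lengths in m; the calibration is good to about 2 mm. A picture is of the moment at which its call begins: read the wrist's pose just before it. There is no depth.
- ctrl.sign_off(): hands the job in, once; it reports no verdict.
The state is a dict: "t": time; "joints": joint angles; "joint_velocities": joint speeds; "joint_torque": joint torques, N m; "eef_pos": TCP position; "eef_rot": TCP orientation; "ft_force": force on the tool from outside, world axes, zero at the start; "wrist_torque": the same for the moment, N m; "finger_gap": opening from 0.0 (shut) to 1.0 (fully open).
Only numpy, scipy, OpenCV 4.12 (cv2) and the standard library are available. Lean on these libraries where they do the work, as an engineer would, in place of code of your own. Each camera call takes 0.05 s, during which the arm holds its last target. There are 200 camera calls.

## Working session

There is one attempt and no reset: what is moved stays moved. The work goes in short steps, Python scripts to look and compute and a tool call to move; the robot and the scene stay as the last step left them, time stands still between calls to the robot, and variables do not carry over. Pictures are saved under pics/ and viewed, about 8 in all and at most 12, crops included, and the job is handed in when it is done.

Besides the shell and the picture viewer there is one more tool, called after "Call:" as name(argument=value, ...), one argument or row to a line, values as JSON. play_rows: Moves the arm, as the interface text tells. Its arguments: {"type":"object","properties":{"deltas":{"type":"array","items":{"type":"object","properties":{"x":{"type":"number","minimum":-1,"maximum":1},"y":{"type":"number","minimum":-1,"maximum":1},"z":{"type":"number","minimum":-1,"maximum":1},"ax":{"type":"number","minimum":-1,"maximum":1},"ay":{"type":"number","minimum":-1,"maximum":1},"az":{"type":"number","minimum":-1,"maximum":1},"claw":{"type":"number"}}}},"squeeze":{"type":"number"}},"required":["deltas"]}

```bash
mkdir -p pics
cat > h.py <<'E'
import numpy as np, cv2
from bench import ctrl
from scipy.spatial.transform import Rotation as R
def shot(n,f):
    s=ctrl.state(); d=ctrl.get_image(n); cv2.imwrite(f,d["image"][:,:,::-1]); 
    import pickle; pickle.dump((s,d),open(f+".pkl","wb")); return s,d
def pose(s,d):
    if "mount" in d:
        T=np.eye(4);T[:3,:3]=R.from_quat(s["eef_rot"]).as_matrix();T[:3,3]=s["eef_pos"]
        M=T@np.array(d["mount"]);return M[:3,3],M[:3,:3]
    a=np.array(d["attitude"],float)
    return np.array(d["eye"]),(R.from_quat(a).as_matrix() if a.size==4 else a.reshape(3,3))
def cast(s,d,uv,z):
    e,A=pose(s,d); out=[]
    for u,v in np.atleast_2d(uv):
        r=A@np.array([(u-d["cx"])/d["fx"],-(v-d["cy"])/d["fy"],-1]); out.append(e+r*(z-e[2])/r[2])
    return np.array(out)
def proj(s,d,P):
    e,A=pose(s,d); c=(np.atleast_2d(P)-e)@A
    return np.c_[d["cx"]+d["fx"]*c[:,0]/-c[:,2], d["cy"]-d["fy"]*c[:,1]/-c[:,2]]
E
python3 - <<'E'
from h import *
for n in("scene","top"):
    s,d=shot(n,f"pics/{n}0.png"); print({k:v for k,v in d.items() if k!="image"})
print(s)
E
```

```text
{'fx': 441.69929334103045, 'fy': 441.69929334103045, 'cx': 319.6151670311046, 'cy': 191.42689365724598, 'eye': array([-0.03097869, -0.54691176,  0.48537951]), 'attitude': array([ 0.4743107 , -0.16494634, -0.30750598,  0.80824634])}
{'fx': 377.2634658727702, 'fy': 377.2634658727702, 'cx': 319.68298479731794, 'cy': 198.01198867421388, 'eye': array([0.28107205, 0.00958177, 0.91284745]), 'attitude': array([-0.0701269 ,  0.05900525,  0.71278035, -0.69537384])}
{'t': 0.05, 'joints': array([-1.27648975,  0.61590224, -0.01262591,  1.42490083,  0.00812994,
        1.10338659, -0.04042652]), 'joint_velocities': array([ 0.0024918 , -0.00067903,  0.00154188, -0.0010485 ,  0.00131256,
       -0.0004751 , -0.00055987]), 'joint_torque': array([ 1.33514288e-03, -4.70817804e+01,  2.60535590e-01, -1.71781665e+01,
        1.00210935e-02,  5.64322982e-03, -1.51312912e-05]), 'eef_pos': array([0.20471999, 0.61611819, 0.23014849]), 'eef_rot': array([-0.41428372,  0.57414443,  0.4131974 ,  0.57270854]), 'ft_force': array([ 0.63081069, -0.37564654,  0.28724182]), 'wrist_torque': array([-0.05723979,  0.01418606, -0.05953672]), 'finger_gap': 0.9939986994110165}
```

View pics/top0.png

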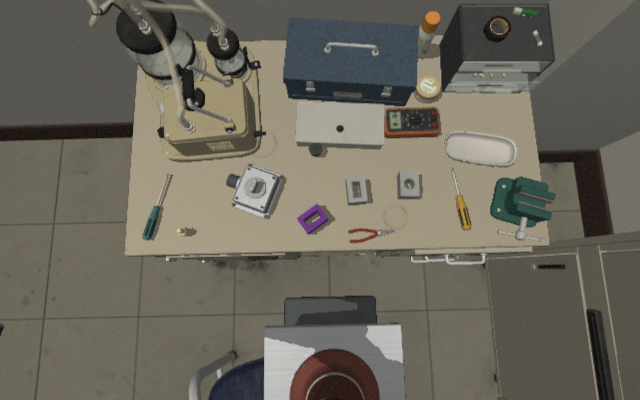

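View pics/scene0.png

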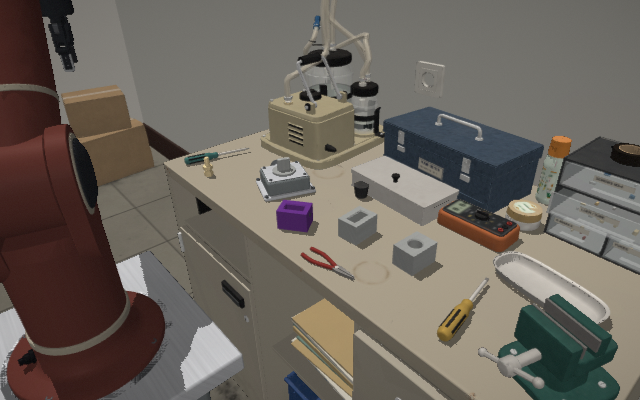

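The top view shows the slotted grey hub near (357,190), the round-bore hub near (409,184), the purple look-alike near (313,218) and the gear unit near (258,189). The scene view agrees.

Run:
```python
from h import *; import pickle
s,d=pickle.load(open("pics/top0.png.pkl","rb")); im=d["image"]
for n,uv,z in(("hub",(357,190),.04),("plain",(409,184),.04),("shaft",(257,186),.072),("unit",(258,189),.042)): print(n,cast(s,d,uv,z).round(3))
hsv=cv2.cvtColor(im,cv2.COLOR_RGB2HSV)
m=((hsv[...,1]<30)&(hsv[...,2]>90)).astype(np.uint8)*255
n,l,st,c=cv2.connectedComponentsWithStats(m)
for i in range(1,n):
    if st[i,4]>150 and 150<c[i][1]<240: print(i,st[i],c[i].round(1))
a=cv2.resize(im[160:230,220:440],None,fx=3.6,fy=3.6,interpolation=cv2.INTER_CUBIC)
b=cv2.cvtColor(cv2.resize(m[160:230,220:440],None,fx=3.6,fy=3.6,interpolation=0),cv2.COLOR_GRAY2RGB)
cv2.imwrite("pics/crop1.png",np.vstack([a,b])[:,:,::-1])
```

```text
hub [[ 0.46  -0.067  0.04 ]]
plain [[ 0.471 -0.19   0.04 ]]
shaft [[0.468 0.164 0.072]]
unit [[0.468 0.167 0.042]]
889 [ 600  131   40  103 3151] [623.  181.9]
893 [ 232  164   52   56 1684] [255.7 190.5]
895 [398 171  22  26 430] [409.1 183.6]
899 [346 176  22  27 409] [356.2 189.6]
914 [498 217  47  25 258] [521.5 231.2]
```

View pics/crop1.png

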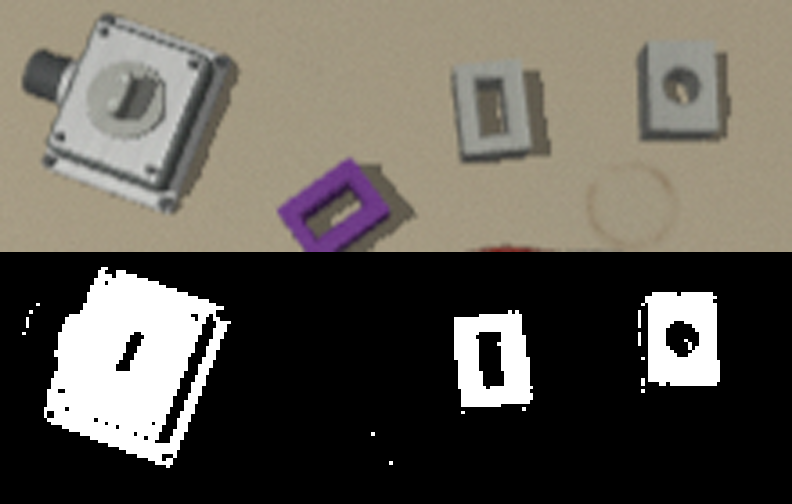

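Call:
play_rows(
  deltas=[
    {"x": 0.07, "y": -0.12, "az": 0.02, "claw": -1},
    {"x": 0.075, "y": -0.129, "az": 0.02},
    {"x": 0.075, "y": -0.129, "az": 0.02},
    {"x": 0.075, "y": -0.129, "az": 0.02},
    {"x": 0.075, "y": -0.129, "az": 0.02},
    {"x": 0.075, "y": -0.129},
    {"x": 0.075, "y": -0.129},
    {"x": 0.075, "y": -0.129},
    {"x": 0.075, "y": -0.129},
    {"x": 0.07, "y": -0.129},
    {"x": 0.07, "y": -0.129},
    {"x": 0.07, "y": -0.129},
    {"x": 0.06, "y": -0.129},
    {"x": 0.0, "y": -0.1},
    {},
    {},
  ],
)

```text
validation failed for argument at $.de...
```

Run:
```python
from h import *
s,d=shot("wrist","pics/w1.png"); print(s["t"],s["eef_pos"],R.from_quat(s["eef_rot"]).as_matrix().round(3),s["joints"].round(3)); print(d["mount"],d["fx"])
print([k for k in d if k not in("image",)])
for n,P in(("hub",(.46,-.067,.04)),("shaft",(.468,.164,.046))): print(n,proj(s,d,P))
```

```text
0.1 [0.20474263 0.6161934  0.23024157] [[-0.001 -0.949  0.315]
 [-0.002  0.315  0.949]
 [-1.    -0.    -0.002]] [-1.276  0.616 -0.013  1.425  0.008  1.103 -0.04 ]
[[ 1.10126673e-03  2.58185059e-01 -9.66094852e-01 -1.42402008e-01]
 [-6.40882585e-04  9.66095421e-01  2.58184481e-01  6.52071391e-02]
 [ 9.99999188e-01  3.34823386e-04  1.22939506e-03 -3.98503788e-04]
 [ 0.00000000e+00  0.00000000e+00  0.00000000e+00  1.00000000e+00]] 309.6619349521953
['fx', 'fy', 'cx', 'cy', 'mount']
hub [[-64.30255685 482.75474313]]
shaft [[ 72.93929026 454.26763845]]
```

View pics/w1.png

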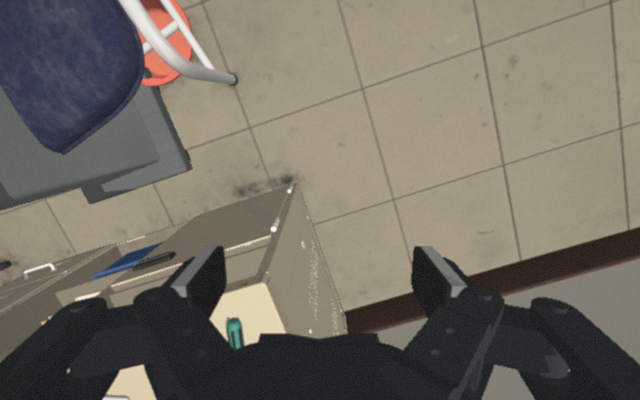

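The wrist view only shows the floor, because the arm hasn't moved: the call was refused. I'll give every field in each row.

Call:
play_rows(
  deltas=[
    {"x": 0.07, "y": -0.12, "z": 0, "ax": 0, "ay": 0, "az": 0.02, "claw": -1},
    {"x": 0.075, "y": -0.129, "z": 0, "ax": 0, "ay": 0, "az": 0.02, "claw": -1},
    {"x": 0.075, "y": -0.129, "z": 0, "ax": 0, "ay": 0, "az": 0.02, "claw": -1},
    {"x": 0.075, "y": -0.129, "z": 0, "ax": 0, "ay": 0, "az": 0.02, "claw": -1},
    {"x": 0.075, "y": -0.129, "z": 0, "ax": 0, "ay": 0, "az": 0.02, "claw": -1},
    {"x": 0.075, "y": -0.129, "z": 0, "ax": 0, "ay": 0, "az": 0, "claw": -1},
    {"x": 0.075, "y": -0.129, "z": 0, "ax": 0, "ay": 0, "az": 0, "claw": -1},
    {"x": 0.075, "y": -0.129, "z": 0, "ax": 0, "ay": 0, "az": 0, "claw": -1},
    {"x": 0.075, "y": -0.129, "z": 0, "ax": 0, "ay": 0, "az": 0, "claw": -1},
    {"x": 0.07, "y": -0.129, "z": 0, "ax": 0, "ay": 0, "az": 0, "claw": -1},
    {"x": 0.07, "y": -0.129, "z": 0, "ax": 0, "ay": 0, "az": 0, "claw": -1},
    {"x": 0.07, "y": -0.129, "z": 0, "ax": 0, "ay": 0, "az": 0, "claw": -1},
    {"x": 0.05, "y": -0.129, "z": 0, "ax": 0, "ay": 0, "az": 0, "claw": -1},
    {"x": 0, "y": -0.1, "z": 0, "ax": 0, "ay": 0, "az": 0, "claw": -1},
    {"x": 0, "y": 0, "z": 0, "ax": 0, "ay": 0, "az": 0, "claw": -1},
    {"x": 0, "y": 0, "z": 0, "ax": 0, "ay": 0, "az": 0, "claw": -1},
  ],
)

```text
t: 1.48
eef_pos: [0.4375, 0.173, 0.2312]
eef_rot: [-0.497, 0.503, 0.497, 0.502]
ft_force: [0.7, 1.4, -0.3]
finger_gap: 1.003
```

Run:
```python
from h import *
s,d=shot("wrist","pics/w2.png"); print(s["t"],s["eef_pos"],R.from_quat(s["eef_rot"]).as_matrix().round(3),s["joints"].round(3))
for n,P in(("hub",(.46,-.067,.04)),("shaft",(.468,.164,.046))): print(n,proj(s,d,P))
```

```text
1.4833 [0.43751889 0.17303895 0.23120095] [[-0.001 -1.     0.011]
 [-0.001  0.011  1.   ]
 [-1.     0.001 -0.001]] [-0.398  0.34  -0.034  1.921  0.015  0.881  1.12 ]
hub [[104.57411176 200.91818158]]
shaft [[311.23952205 207.12918011]]
```

View pics/w2.png

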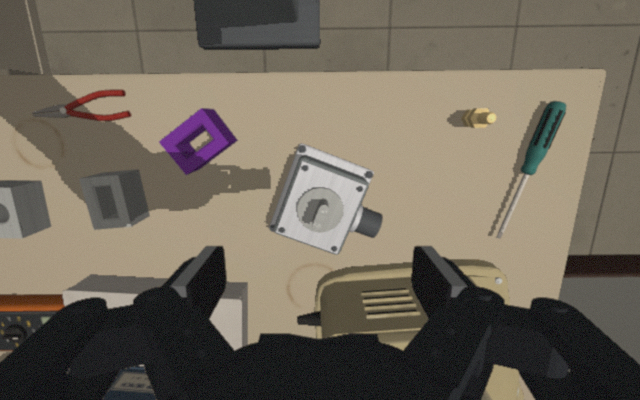

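The wrist view has the gear unit at (322,200), with the shoulder circle at about (320,208) and the tang on it. The slotted hub is at (115,200). Next I measure the contours.

Run:
```python
from h import *; import pickle
s,d=pickle.load(open("pics/w2.png.pkl","rb")); im=d["image"]; g=cv2.cvtColor(im,cv2.COLOR_RGB2GRAY)
a=cv2.resize(im[140:260,265:395],None,fx=4.6,fy=4.6,interpolation=cv2.INTER_CUBIC)
cv2.imwrite("pics/c2.png",a[:,:,::-1])
# top camera: hub top face rect
s0,d0=pickle.load(open("pics/top0.png.pkl","rb")); hsv=cv2.cvtColor(d0["image"],cv2.COLOR_RGB2HSV)
m=((hsv[...,1]<30)&(hsv[...,2]>90)).astype(np.uint8)
for nm,(x,y) in(("hub",(346,176)),("plain",(398,171))):
    k=np.zeros_like(m);k[y-2:y+30,x-1:x+25]=m[y-2:y+30,x-1:x+25]; k=cv2.morphologyEx(k,cv2.MORPH_OPEN,np.ones((2,2)))
    c=max(cv2.findContours(k,0,cv2.CHAIN_APPROX_NONE)[0],key=cv2.contourArea)
    P=cast(s0,d0,c[:,0].astype(float),.04)[:,:2]; r=cv2.minAreaRect((P*1000).astype(np.float32)); print(nm,r)
```

```text
hub ((458.6893615722656, -67.00062561035156), (61.007423400878906, 46.78892135620117), 4.90458345413208)
plain ((469.6347351074219, -192.36459350585938), (45.009979248046875, 60.711917877197266), 88.99124908447266)
```

View pics/c2.png

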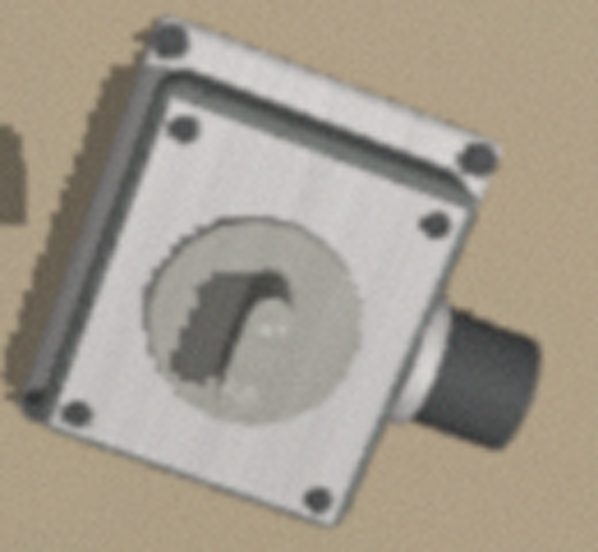

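The crop shows four cover screws at (183,129), (435,225), (318,500) and (77,413), and the shoulder rim spans columns 143–361 and rows 214–425. The tang runs from about (270,290) to (240,390).

Run:
```python
from h import *; import pickle
s,d=pickle.load(open("pics/w2.png.pkl","rb")); f=lambda p:np.array(p,float)/4.6+[265-.4,140-.4]
P=cast(s,d,f([(183,129),(435,225),(318,500),(77,413)]),.044); print(P.round(4),P.mean(0))
e=P-np.roll(P,-1,0); print(np.linalg.norm(e,axis=1),np.degrees(np.arctan2(e[:,1],e[:,0])))
c=cast(s,d,f([(252,320),(143,310),(361,325),(250,214),(245,425)]),.046);print(c.round(4))
# corners of cover z=.042
C=cast(s,d,f([(170,93),(470,210),(335,523),(52,423)]),.042);print(C.round(4),C.mean(0)); e=C-np.roll(C,-1,0); print(np.linalg.norm(e,axis=1),np.degrees(np.arctan2(e[:,1],e[:,0])))
# hub in wrist
im=d["image"]; cv2.imwrite("pics/c3.png",cv2.resize(im[150:250,60:180],None,fx=5,fy=5,interpolation=cv2.INTER_CUBIC)[:,:,::-1])
```

```text
[[0.4244 0.1574 0.044 ]
 [0.448  0.2166 0.044 ]
 [0.5182 0.1889 0.044 ]
 [0.4944 0.1297 0.044 ]] [0.47124872 0.17314236 0.044     ]
[0.06376399 0.07540323 0.06384314 0.07528217] [-111.71571899  158.49067679   68.17585288  -21.5691436 ]
[[0.4704 0.1729 0.046 ]
 [0.4677 0.1469 0.046 ]
 [0.472  0.1991 0.046 ]
 [0.4444 0.1728 0.046 ]
 [0.4972 0.171  0.046 ]]
[[0.4162 0.1544 0.042 ]
 [0.4449 0.2251 0.042 ]
 [0.5254 0.1933 0.042 ]
 [0.4977 0.1231 0.042 ]] [0.47105857 0.17399133 0.042     ]
[0.07626091 0.08650554 0.07547685 0.08728947] [-112.06475368  158.46345319   68.52220932  -21.02399395]
```

The unit is consistent: centre about (0.471, 0.173), x axis at -21.5°, measured shoulder diameter 52.5 mm. Next I move over the hub and look once more.

Call:
play_rows(
  deltas=[
    {"x": 0, "y": -0.12, "z": 0, "ax": 0, "ay": 0, "az": 0.01, "claw": -1},
    {"x": 0, "y": -0.14, "z": 0, "ax": 0, "ay": 0, "az": 0.01, "claw": -1},
    {"x": 0, "y": -0.14, "z": -0.03, "ax": 0, "ay": 0, "az": 0.01, "claw": -1},
    {"x": 0, "y": -0.14, "z": -0.03, "ax": 0, "ay": 0, "az": 0, "claw": -1},
    {"x": 0, "y": -0.14, "z": -0.03, "ax": 0, "ay": 0, "az": 0, "claw": -1},
    {"x": 0, "y": -0.14, "z": -0.03, "ax": 0, "ay": 0, "az": 0, "claw": -1},
    {"x": 0, "y": -0.14, "z": 0, "ax": 0, "ay": 0, "az": 0, "claw": -1},
    {"x": 0, "y": 0, "z": 0, "ax": 0, "ay": 0, "az": 0, "claw": -1},
    {"x": 0, "y": 0, "z": 0, "ax": 0, "ay": 0, "az": 0, "claw": -1},
  ],
)

```text
t: 2.28
eef_pos: [0.4378, -0.0658, 0.2012]
eef_rot: [-0.521, 0.478, 0.521, 0.478]
ft_force: [0.4, 1.0, 0.6]
finger_gap: 1.003
```

Run:
```python
from h import *
s,d=shot("wrist","pics/w3.png"); print(s["t"],s["eef_pos"],R.from_quat(s["eef_rot"]).as_matrix().round(3),s["joints"].round(3))
u,v=proj(s,d,(.4587,-.067,.04))[0].round().astype(int); print(u,v)
x0,y0=u-65,v-60; print(x0,y0)
cv2.imwrite("pics/c3.png",cv2.resize(d["image"][y0:y0+120,x0:x0+130],None,fx=5,fy=5,interpolation=cv2.INTER_CUBIC)[:,:,::-1])
```

```text
2.2833 [ 0.43775851 -0.06576087  0.2011611 ] [[ 0.    -0.996 -0.085]
 [ 0.    -0.085  0.996]
 [-1.    -0.     0.   ]] [ 0.09   0.339  0.013  2.033 -0.006  0.769  1.763]
316 204
251 144
```

View pics/c3.png

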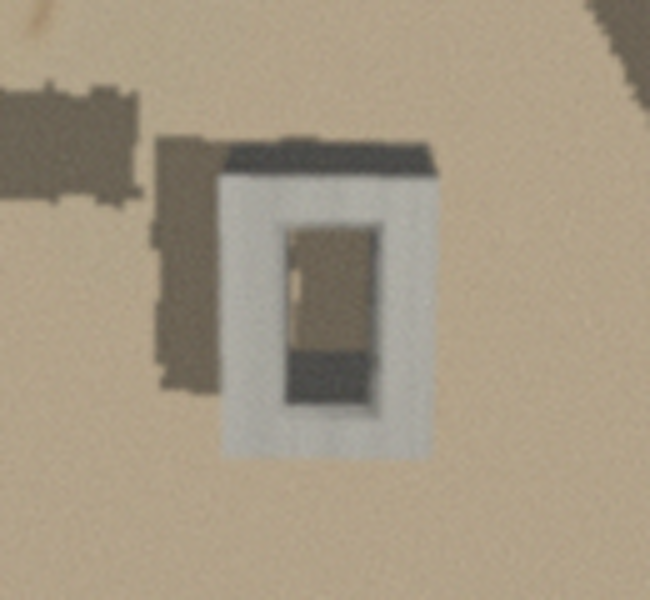

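The hub is well aligned with the tool here. In the crop its top-face corners are about (219,176), (438,176), (432,458) and (222,458).

Run:
```python
from h import *; import pickle
s,d=pickle.load(open("pics/w3.png.pkl","rb")); f=lambda p:np.array(p,float)/5+[251-.4,144-.4]
C=cast(s,d,f([(219,176),(438,176),(432,458),(222,458)]),.04); print(C.round(4),C.mean(0)); e=C-np.roll(C,-1,0); print(np.linalg.norm(e,axis=1),np.degrees(np.arctan2(e[:,1],e[:,0])))
S=cast(s,d,f([(286,226),(381,226),(378,417),(286,405)]),.04); print(S.mean(0))
```

```text
[[ 0.434  -0.0907  0.04  ]
 [ 0.4303 -0.0472  0.04  ]
 [ 0.4901 -0.0424  0.04  ]
 [ 0.4939 -0.0862  0.04  ]] [ 0.46208923 -0.06664477  0.04      ]
[0.04365686 0.06001921 0.04396169 0.06002945] [ -85.14423425 -175.40622825   94.86628757    4.30286472]
[ 0.46190426 -0.06562742  0.04      ]
```

Call:
play_rows(
  deltas=[
    {"x": 0.05, "y": -0.003, "z": -0.1, "ax": 0, "ay": 0, "az": 0, "claw": -1},
    {"x": 0.047, "y": 0, "z": -0.12, "ax": 0, "ay": 0, "az": 0, "claw": -1},
    {"x": 0, "y": 0, "z": -0.12, "ax": 0, "ay": 0, "az": 0, "claw": -1},
    {"x": 0, "y": 0, "z": -0.12, "ax": 0, "ay": 0, "az": 0, "claw": -1},
    {"x": 0, "y": 0, "z": -0.1, "ax": 0, "ay": 0, "az": 0, "claw": -1},
    {"x": 0, "y": 0, "z": -0.08, "ax": 0, "ay": 0, "az": 0, "claw": -1},
    {"x": 0, "y": 0, "z": -0.06, "ax": 0, "ay": 0, "az": 0, "claw": -1},
    {"x": 0, "y": 0, "z": -0.05, "ax": 0, "ay": 0, "az": 0, "claw": -1},
    {"x": 0, "y": 0, "z": -0.03, "ax": 0, "ay": 0, "az": 0, "claw": -1},
    {"x": 0, "y": 0, "z": 0, "ax": 0, "ay": 0, "az": 0, "claw": -1},
    {"x": 0, "y": 0, "z": 0, "ax": 0, "ay": 0, "az": 0, "claw": -1},
  ],
)

```text
t: 3.25
eef_pos: [0.4621, -0.0643, 0.0063]
eef_rot: [-0.522, 0.477, 0.522, 0.477]
ft_force: [-0.2, -0.7, -0.2]
finger_gap: 0.999
```

Call:
play_rows(
  squeeze=50,
  deltas=[
    {"x": 0, "y": -0.009, "z": 0, "ax": 0, "ay": 0, "az": 0, "claw": -1},
    {"x": 0, "y": 0, "z": 0, "ax": 0, "ay": 0, "az": 0, "claw": 1},
    {"x": 0, "y": 0, "z": 0, "ax": 0, "ay": 0, "az": 0, "claw": 1},
    {"x": 0, "y": 0, "z": 0, "ax": 0, "ay": 0, "az": 0, "claw": 1},
    {"x": 0, "y": 0, "z": 0, "ax": 0, "ay": 0, "az": 0, "claw": 1},
    {"x": 0, "y": 0, "z": 0, "ax": 0, "ay": 0, "az": 0, "claw": 1},
    {"x": 0, "y": 0, "z": 0, "ax": 0, "ay": 0, "az": 0, "claw": 1},
    {"x": 0, "y": 0, "z": 0, "ax": 0, "ay": 0, "az": 0, "claw": 1},
    {"x": 0, "y": 0, "z": 0, "ax": 0, "ay": 0, "az": 0, "claw": 1},
    {"x": 0, "y": 0, "z": 0, "ax": 0, "ay": 0, "az": 0, "claw": 1},
  ],
)

```text
t: 4.08
eef_pos: [0.462, -0.0681, 0.007]
eef_rot: [0.522, -0.477, -0.521, -0.478]
ft_force: [-0.9, -0.0, 5.9]
finger_gap: 0.511
```

Run:
```python
from h import *
s=ctrl.state(); print(s)
```

```text
{'t': 4.0833, 'joints': array([ 0.09786451,  0.71746327,  0.00268025,  2.1397911 , -0.00676738,
        0.28340853,  1.76476472]), 'joint_velocities': array([ 0.00034425, -0.00053867, -0.00047426,  0.00025436, -0.00031462,
       -0.00121131,  0.00101582]), 'joint_torque': array([ 1.63523275e-01, -3.66782248e+01,  6.51165862e-01, -5.22378623e+00,
        5.06379793e-02, -2.20231921e-01,  7.22601646e-03]), 'eef_pos': array([ 0.46196613, -0.06811522,  0.00696469]), 'eef_rot': array([ 0.52164873, -0.47739507, -0.52117267, -0.47786567]), 'ft_force': array([-0.93336219, -0.00793528,  5.9246104 ]), 'wrist_torque': array([0.16957816, 0.14415265, 0.00271767]), 'finger_gap': 0.5105639358099866}
```

Call:
play_rows(
  deltas=[
    {"x": 0, "y": 0, "z": 0.04, "ax": 0, "ay": 0, "az": 0, "claw": 1},
    {"x": 0, "y": 0, "z": 0.08, "ax": 0, "ay": 0, "az": 0, "claw": 1},
    {"x": 0, "y": 0, "z": 0.1, "ax": 0, "ay": 0, "az": 0, "claw": 1},
    {"x": 0, "y": 0, "z": 0.1, "ax": 0, "ay": 0, "az": 0, "claw": 1},
    {"x": 0, "y": 0.04, "z": 0.1, "ax": 0, "ay": 0, "az": 0, "claw": 1},
    {"x": 0.006, "y": 0.1, "z": 0.02, "ax": 0, "ay": 0, "az": -0.02, "claw": 1},
    {"x": 0.006, "y": 0.12, "z": 0, "ax": 0, "ay": 0, "az": -0.02, "claw": 1},
    {"x": 0.006, "y": 0.12, "z": 0, "ax": 0, "ay": 0, "az": -0.02, "claw": 1},
    {"x": 0.006, "y": 0.12, "z": 0, "ax": 0, "ay": 0, "az": -0.02, "claw": 1},
    {"x": 0.006, "y": 0.12, "z": 0, "ax": 0, "ay": 0, "az": -0.02, "claw": 1},
    {"x": 0.006, "y": 0.12, "z": 0, "ax": 0, "ay": 0, "az": -0.02, "claw": 1},
    {"x": 0, "y": 0.12, "z": 0, "ax": 0, "ay": 0, "az": -0.02, "claw": 1},
    {"x": 0, "y": 0.07, "z": 0, "ax": 0, "ay": 0, "az": -0.007, "claw": 1},
    {"x": 0, "y": 0.03, "z": 0, "ax": 0, "ay": 0, "az": 0, "claw": 1},
    {"x": 0, "y": 0, "z": 0, "ax": 0, "ay": 0, "az": 0, "claw": 1},
    {"x": 0, "y": 0, "z": 0, "ax": 0, "ay": 0, "az": 0, "claw": 1},
    {"x": 0, "y": 0, "z": 0, "ax": 0, "ay": 0, "az": 0, "claw": 1},
  ],
)

```text
t: 5.5
eef_pos: [0.4706, 0.1693, 0.1164]
eef_rot: [-0.398, 0.585, 0.397, 0.584]
ft_force: [0.1, -0.8, -2.0]
finger_gap: 0.51
```

Run:
```python
from h import *
s,d=shot("wrist","pics/w4.png"); Z=R.from_quat(s["eef_rot"]).as_matrix(); print(s["t"],s["eef_pos"],Z.round(3),np.degrees(np.arctan2(Z[1,2],Z[0,2])),s["finger_gap"],s["ft_force"])
s2,d2=shot("scene","pics/s4.png"); 
u,v=proj(s2,d2,(.471,.173,.09))[0].astype(int)
A=cv2.resize(d2["image"][v-50:v+50,u-70:u+70],(560,400),interpolation=cv2.INTER_CUBIC)
B=cv2.resize(d["image"][100:300,200:440],(240,200))
B=cv2.resize(d["image"][100:300,180:460],None,fx=2,fy=2)[:, :]
cv2.imwrite("pics/c4.png",cv2.resize(np.hstack([A,B]),(800,286))[:,:,::-1]); cv2.imwrite("pics/B.png",B[:,:,::-1])
```

```text
5.5 [0.47064761 0.1693143  0.11636445] [[-0.001 -0.93   0.368]
 [-0.002  0.368  0.93 ]
 [-1.    -0.    -0.002]] 68.39610850556886 0.5101530653651483 [ 0.13077529 -0.83131129 -1.95234034]
```

View pics/c4.png

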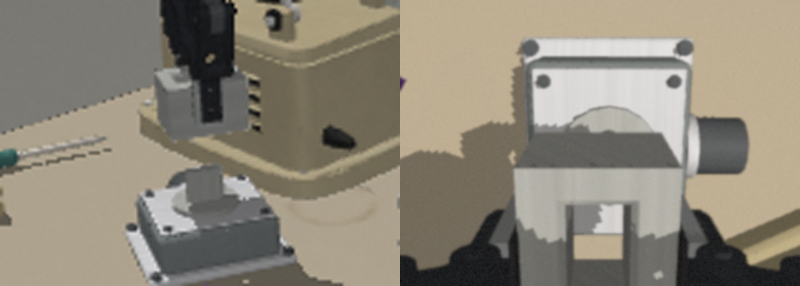

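The scene crop shows the hub held level above the unit. In the wrist crop the hub's front top edge runs (515,167)–(681,167), and the unit's front screws are at (543,81) and (674,81). I'll check the alignment from these.

Run:
```python
from h import *; import pickle
s,d=pickle.load(open("pics/w4.png.pkl","rb")); f=lambda p:(np.array(p,float)-[400,0])/1.4286+[180-.3,100-.3]
a=np.radians(-21.5); x=np.array([np.cos(a),np.sin(a)])
H=cast(s,d,f([(515,167),(681,167)]),.1494)[:,:2]; S=cast(s,d,f([(543,81),(674,81)]),.044)[:,:2]
print(H,np.linalg.norm(H[1]-H[0]),"hub ctr",H.mean(0)+.03*x); print(S,np.linalg.norm(S[1]-S[0]),"unit",S.mean(0)+.0377*x)
for e in(H,S): q=e[1]-e[0]; print(np.degrees(np.arctan2(q[1],q[0]))-90)
```

```text
[[0.43516388 0.15962955]
 [0.45102551 0.19971657]] 0.0431110194389649 hub ctr [0.47100722 0.16867802]
[[0.42452366 0.15804444]
 [0.44790387 0.21703388]] 0.06345382774466457 unit [0.47129051 0.17372206]
-21.587714697662207
-21.620682884616613
```

Call:
play_rows(
  deltas=[
    {"x": 0.001, "y": 0.017, "z": 0, "ax": 0, "ay": 0, "az": 0, "claw": 1},
    {"x": 0, "y": 0, "z": -0.03, "ax": 0, "ay": 0, "az": 0, "claw": 1},
    {"x": 0, "y": 0, "z": -0.04, "ax": 0, "ay": 0, "az": 0, "claw": 1},
    {"x": 0, "y": 0, "z": -0.02, "ax": 0, "ay": 0, "az": 0, "claw": 1},
    {"x": 0, "y": 0, "z": -0.02, "ax": 0, "ay": 0, "az": 0, "claw": 1},
    {"x": 0, "y": 0, "z": 0, "ax": 0, "ay": 0, "az": 0, "claw": 1},
    {"x": 0, "y": 0, "z": 0, "ax": 0, "ay": 0, "az": 0, "claw": 1},
    {"x": 0, "y": 0, "z": 0, "ax": 0, "ay": 0, "az": 0, "claw": 1},
  ],
)

```text
t: 6.27
eef_pos: [0.4711, 0.1761, 0.0888]
eef_rot: [-0.398, 0.584, 0.398, 0.584]
ft_force: [0.4, -0.0, -1.8]
finger_gap: 0.511
```

Call:
play_rows(
  deltas=[
    {"x": 0, "y": -0.008, "z": 0, "ax": 0, "ay": 0, "az": 0, "claw": 1},
    {"x": 0, "y": 0, "z": 0, "ax": 0, "ay": 0, "az": 0, "claw": 1},
    {"x": 0, "y": 0, "z": 0, "ax": 0, "ay": 0, "az": 0, "claw": 1},
    {"x": 0, "y": 0, "z": 0, "ax": 0, "ay": 0, "az": 0, "claw": 1},
  ],
)

```text
t: 6.6
eef_pos: [0.4711, 0.1741, 0.089]
eef_rot: [-0.398, 0.584, 0.398, 0.584]
ft_force: [0.2, -0.0, -2.4]
finger_gap: 0.508
```

Call:
play_rows(
  deltas=[
    {"x": 0, "y": 0, "z": -0.015, "ax": 0, "ay": 0, "az": 0, "claw": 1},
    {"x": 0, "y": 0, "z": -0.015, "ax": 0, "ay": 0, "az": 0, "claw": 1},
    {"x": 0, "y": 0, "z": -0.015, "ax": 0, "ay": 0, "az": 0, "claw": 1},
    {"x": 0, "y": 0, "z": -0.015, "ax": 0, "ay": 0, "az": 0, "claw": 1},
    {"x": 0, "y": 0, "z": -0.015, "ax": 0, "ay": 0, "az": 0, "claw": 1},
    {"x": 0, "y": 0, "z": -0.015, "ax": 0, "ay": 0, "az": 0, "claw": 1},
    {"x": 0, "y": 0, "z": 0, "ax": 0, "ay": 0, "az": 0, "claw": 1},
    {"x": 0, "y": 0, "z": 0, "ax": 0, "ay": 0, "az": 0, "claw": 1},
  ],
)

```text
t: 7.27
eef_pos: [0.4707, 0.174, 0.0659]
eef_rot: [-0.398, 0.585, 0.398, 0.584]
ft_force: [-0.1, -0.1, -1.4]
finger_gap: 0.508
```

Base is at about 0.059, below the tang's top at 0.072, and there is no contact force, so the slot is over the tang. I continue down.

Call:
play_rows(
  deltas=[
    {"x": 0, "y": 0, "z": -0.012, "ax": 0, "ay": 0, "az": 0, "claw": 1},
    {"x": 0, "y": 0, "z": -0.012, "ax": 0, "ay": 0, "az": 0, "claw": 1},
    {"x": 0, "y": 0, "z": -0.012, "ax": 0, "ay": 0, "az": 0, "claw": 1},
    {"x": 0, "y": 0, "z": -0.01, "ax": 0, "ay": 0, "az": 0, "claw": 1},
    {"x": 0, "y": 0, "z": -0.004, "ax": 0, "ay": 0, "az": 0, "claw": 1},
    {"x": 0, "y": 0, "z": 0, "ax": 0, "ay": 0, "az": 0, "claw": 1},
    {"x": 0, "y": 0, "z": 0, "ax": 0, "ay": 0, "az": 0, "claw": 1},
  ],
)

```text
t: 7.85
eef_pos: [0.4709, 0.174, 0.0537]
eef_rot: [-0.398, 0.584, 0.398, 0.584]
ft_force: [0.2, 0.0, -1.9]
finger_gap: 0.506
```

Call:
play_rows(
  deltas=[
    {"x": 0, "y": 0, "z": -0.004, "ax": 0, "ay": 0, "az": 0, "claw": 1},
    {"x": 0, "y": 0, "z": 0, "ax": 0, "ay": 0, "az": 0, "claw": 1},
    {"x": 0, "y": 0, "z": 0, "ax": 0, "ay": 0, "az": 0, "claw": 1},
  ],
)

```text
t: 8.1
eef_pos: [0.4712, 0.1741, 0.053]
eef_rot: [-0.398, 0.584, 0.398, 0.584]
ft_force: [0.1, 0.2, -1.2]
finger_gap: 0.507
```

Call:
play_rows(
  deltas=[
    {"x": 0, "y": 0, "z": -0.004, "ax": 0, "ay": 0, "az": 0, "claw": 1},
    {"x": 0, "y": 0, "z": 0, "ax": 0, "ay": 0, "az": 0, "claw": 1},
    {"x": 0, "y": 0, "z": 0, "ax": 0, "ay": 0, "az": 0, "claw": 1},
  ],
)

```text
t: 8.35
eef_pos: [0.4711, 0.1742, 0.053]
eef_rot: [-0.398, 0.584, 0.398, 0.585]
ft_force: [-2.0, -0.6, 8.7]
finger_gap: 0.502
```

Contact at TCP z = 0.053 (8.7 N), exactly the expected seated height. I release and retreat straight up.

Call:
play_rows(
  deltas=[
    {"x": 0, "y": 0, "z": 0, "ax": 0, "ay": 0, "az": 0, "claw": 0},
    {"x": 0, "y": 0, "z": 0, "ax": 0, "ay": 0, "az": 0, "claw": -0.6},
    {"x": 0, "y": 0, "z": 0, "ax": 0, "ay": 0, "az": 0, "claw": -0.7},
    {"x": 0, "y": 0, "z": 0, "ax": 0, "ay": 0, "az": 0, "claw": -0.7},
    {"x": 0, "y": 0, "z": 0, "ax": 0, "ay": 0, "az": 0, "claw": -0.7},
    {"x": 0, "y": 0, "z": 0, "ax": 0, "ay": 0, "az": 0, "claw": -0.7},
    {"x": 0, "y": 0, "z": 0.02, "ax": 0, "ay": 0, "az": 0, "claw": -0.7},
    {"x": 0, "y": 0, "z": 0.04, "ax": 0, "ay": 0, "az": 0, "claw": -0.7},
    {"x": 0, "y": 0, "z": 0.08, "ax": 0, "ay": 0, "az": 0, "claw": -0.7},
    {"x": 0, "y": 0, "z": 0.1, "ax": 0, "ay": 0, "az": 0, "claw": -0.7},
    {"x": 0, "y": 0, "z": 0.12, "ax": 0, "ay": 0, "az": 0, "claw": -0.7},
    {"x": 0, "y": 0, "z": 0.12, "ax": 0, "ay": 0, "az": 0, "claw": -0.7},
    {"x": 0, "y": 0, "z": 0.12, "ax": 0, "ay": 0, "az": 0, "claw": -0.7},
    {"x": -0.1, "y": 0, "z": 0.04, "ax": 0, "ay": 0, "az": 0, "claw": -0.7},
    {"x": 0, "y": 0, "z": 0, "ax": 0, "ay": 0, "az": 0, "claw": -0.7},
    {"x": 0, "y": 0, "z": 0, "ax": 0, "ay": 0, "az": 0, "claw": -0.7},
  ],
)

```text
t: 9.68
eef_pos: [0.4453, 0.1743, 0.2132]
eef_rot: [-0.398, 0.583, 0.399, 0.585]
ft_force: [0.0, 0.3, -0.6]
finger_gap: 0.849
```

Run:
```python
from h import *
s,d=shot("wrist","pics/w5.png"); s2,d2=shot("scene","pics/s5.png"); print(s["t"],s["eef_pos"],s["ft_force"])
u,v=proj(s2,d2,(.471,.173,.06))[0].astype(int); x,y=proj(s,d,(.471,.174,.086))[0].astype(int); print(u,v,x,y,x-60,y-55)
A=cv2.resize(d2["image"][v-35:v+35,u-40:u+40],(400,350),interpolation=cv2.INTER_CUBIC); B=cv2.resize(d["image"][y-55:y+50,x-60:x+60],(400,350),interpolation=cv2.INTER_CUBIC)
cv2.imwrite("pics/c5.png",np.hstack([A,B])[:,:,::-1])
```

```text
9.6833 [0.44534832 0.17429269 0.2132394 ] [ 0.00867123  0.33330223 -0.61668743]
283 163 328 217 268 162
```

View pics/c5.png

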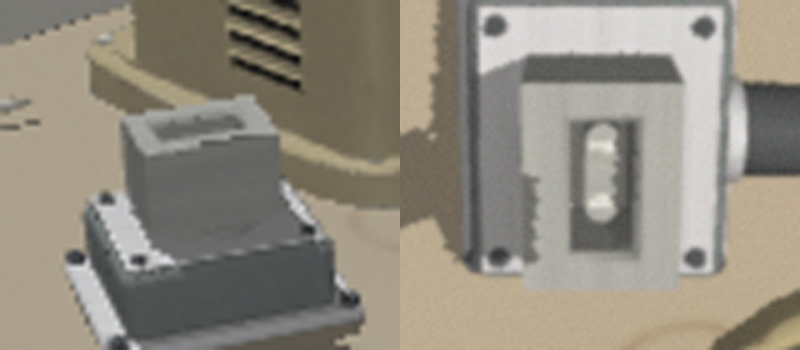

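The hub sits flat on the shoulder, with the tang visible inside the slot (tang around (602,172) in the crop), and the gripper is clear.

```bash
python3 -c "
from h import *
print(ctrl.sign_off())"
```

```text
the job is handed in; nothing more can be done
None
```

The slotted hub is on the gear unit's shaft, sitting on the round shoulder with the tang inside its slot. I let go of it, moved the arm clear and handed the job in at about 9.8 s.

- **Seating:** the slot passed down over the tang with no sideways force. First contact came at a tool height of 0.053 m with 8.7 N, which is the height expected for a fully seated hub.
- **Final pictures:** they show the hub flat and square on the shoulder, the tang inside the slot, and the gripper off it. I judged this by eye and did not measure the hub's final height separately.
- **Other objects:** the arm went nowhere near the round-bore hub and only passed above the purple one. I took no last picture to confirm they had not moved.
- **Disagreements:** the top and wrist cameras differed by about 3 mm on the hub's position, and I used the wrist camera. The tool was 2–4 mm off sideways after some moves, and I corrected this before gripping and before lowering. The first move call was refused as badly formed, so nothing moved then.
- **Picture count:** I viewed 9 pictures, one over the planned 8.

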